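Let out the telescoping leg of a carving stand by one hole

ROBOT

A 6-joint arm with a two-finger parallel gripper is mounted at the origin on the work surface. World frame = base frame: x ahead of the robot, y to its left, z up, the work surface at z = 0. Lengths are in m, angles in degrees, forces in N, time in s.
With the tool pointing down it reaches from about 0.3 to 0.75 m from the base axis. Payload 8.5 kg.
Tool frame: the origin (TCP) lies midway between the tips of the shut fingers; the grasp point (between the pads) lies 19 mm behind it (env.pinch_z is the z of the grasp point in the tool frame, in m); z points along the fingers, y is the line along which they close (so a half turn about z gives the same grasp; the last joint's range is limited). The gripper opens to 85 mm and grips with 20 to 120 N. Pads are 22 mm wide; open, the fingers measure 114 mm over their backs; the gripper's body (76 mm by 85 mm) begins 54 mm behind the grasp point. The pads swing forward as they close: fully open they stand 13 mm farther back than shut.
Start: joints at [59.341, 21.807, 74.336, -0, 83.858, -12.336], TCP at [0.173, 0.522, 0.231] pointing down, gripper open.
Joint ranges: [-178.18, 178.18], [-50.72, 133.34], [12.68, 142.11], [-81.47, 261.47], [9.98, 163.14], [-165.26, 165.26]. Speed limits (degrees/s): [136.94, 136.94, 180, 180, 180, 180].

INTERFACE

Orientations are given as a 3x3 rotation matrix whose columns are the frame's x, y, z axes.
In Python, from rig import env gives the robot as it stands.
- The arm moves only by the tool arm_command, never from a script. Its argument "deltas" is a list of rows, each an object of numbers: "rx", "ry", "rz": the turn, a rotation vector about the tool's x, y, z in rad; "dx", "dy", "dz": the shift along the tool's x, y, z in m; "fingers": the finger opening in m, from 0 to 0.0854. In form: [{"rx": .., "ry": .., "rz": .., "dx": .., "dy": .., "dz": .., "fingers": ..}, ...]. A call has 1 to 12 rows; each row shifts and turns the commanded pose from where the row before left it, along the tool's axes as they then stand; what a row does not reach is not made up. A row lasts 1/10 s, in which the tool goes at most 50 mm and 8.59 degrees, less where a joint would pass 70% of its speed; a pose out of reach is approached as far as the arm can. A call is refused whole if a number of a shift passes 0.05 or a number of a turn 0.15, either way. A call with a gripper value outside its range is refused whole. The fingers move at their own pace and stop on an object; "squeeze" is the grip in N (left out, the last holds). Time passes only in rows, so rows that do not move let the fingers close. It gives the time, the measured TCP pose, the force, the opening and the grip force at its end, in the units of the state.
- env.observe(): the state, without advancing time (a new reading comes with each control period).
- env.get_image(name): name is "side" or "top"; returns a dict with "color" (420x560x3 uint8, blue, green, red), "camera_matrix" (3x3 intrinsics, pixels), "k1" (the pictures are not rectified: a ray, as slopes to the right and down, at radius r is drawn at 1 + k1 r^2 times it, then the intrinsics apply), "eye" and "orientation" of the camera in the world. Camera axes: x right, y up, looking along -z (the intrinsics and any distortion apply to the point x, -y, -z); pixel columns grow to the right and rows downward; lengths in m; the calibration is good to about 2 mm. A picture is of the moment at which its call begins. There is no depth.
- env.close_job(): hands the job in; it is judged then, once.
Trained networks look in a picture, given as the dict that the camera call returned (one of the last four; its "shot" number tells which), for a name from the list of things; names that differ only in an ending like _2 or _b are one class to them, and where a whole thing is asked for, a point or a joint stands for the part that bears it (a point fixed in the world has none). Each returns a list of dicts, best first, with "p" (0 to 1); they miss things now and then, are a little off and sometimes report something else, mostly with a low value. They report only what shows in the picture. A call takes as long as a camera call.
- env.look_for(query, picture): "box" ([left, top, right, bottom] in pixels, round what is visible of it).
- env.tip_of(query, picture): "location" ([column, row] in pixels: a listed point, or the origin of a listed thing).
The state is a dict: "time_s": time; "q": joint angles; "qvel": joint speeds; "joint_efforts": joint torques, N m; "position": TCP position; "tool_rot": TCP orientation; "ft_force": force on the tool from outside, world axes, zero at the start; "wrist_torque": the same for the moment, N m; "grip_width": finger opening in m; "gripper_force": force on a finger pad.
Only numpy, scipy, OpenCV 4.12 (cv2) and the standard library are available. Lean on these libraries where they do the work, as an engineer would, in place of code of your own. Each camera call takes 0.05 s, during which the arm holds its last target. There are 200 camera calls.

TASK

Two telescoping legs of a carving stand are held in wooden blocks on the bench. Lengthen the one that has a snap button, by one hole: press the button flush with the tube and, with it pressed, push the outer tube along by its collar until the button springs out in the very next hole. Then let go.

Things in the scene. Friction and masses are not known exactly. Their poses are not given: they have to be found in the camera images.
- leg: The leg to let out, lying level: a 40 mm square aluminium outer tube (sleeve, top face 70 mm above the bench) on a dark 34 mm inner tube fixed in a wooden block. Origin on the bench straight below the snap button; z up; +x along the tube, the way the sleeve slides out, from the wooden block (113 to 158 mm behind the button, 68 mm high) to the rubber foot (100 mm ahead at the start).
- snap_button (a joint): Press depth, m, of the round 14 mm steel button of the inner tube, moving straight down: 0 = out, top 75 mm above the bench; 0.005 = flush with the sleeve's top (3.6 N; 1.6 N at first); 0.0065 = lowest. Out, it locks the sleeve (2 mm play). Pressed flush, the sleeve slides; after some 3 mm its wall keeps the button down until a hole comes over it and it springs out.
- sleeve (a joint): How far the sleeve is slid out along the leg's +x, m: about 0 at the start, 0.040 in the next hole; stop at 0.075; friction 2.5 N. Round 18 mm holes in its top at the button (start), 40 and 80 mm behind. Fixed on it a black collar to push: 20 mm long, 64 mm wide, top 86 mm above the bench, rear face 14 mm ahead of the button at the start. A fingertip over a hole's edge rests on the sleeve.
- spare_leg: The other leg, not to be used: same tube and wooden block, but a black five-lobed screw knob (46 mm across, top 94 mm above the bench) on top; no button, holes or collar. Fixed. Origin on the bench below the knob, +x along the tube to its rubber foot.

How it is judged (in metres and radians):
On the way:
1. the snap button is pressed flush (within 1 mm) while it stands in its first hole (value of joint snap_button above 0.004 m and value of joint sleeve below 0.01 m).
At the end, for the whole second after the job is handed in: The sleeve stands 40 mm (within 5 mm) further out than at the button's first hole, at rest, and the snap button has sprung out (within 1.5 mm) in the next hole (value of joint sleeve between 0.035 and 0.045 m and value of joint snap_button below 0.0015 m and velocity of joint sleeve between -0.01 and 0.01 m/s); the robot touches nothing.
It also fails if it takes over 26 s, if anything falls off the work surface, if the arm or the gripper's body presses on something with over 40 N, if the wrist force passes 120 N, or if a joint passes its speed limit or range.

## Working session

There is one attempt and no reset: what is moved stays moved. The work goes in short steps, Python scripts to look and compute and a tool call to move; the robot and the scene stay as the last step left them, time stands still between calls to the robot, and variables do not carry over. Pictures are saved under pics/ and viewed, at most 10 in all, crops included, and the job is handed in when it is done.

Besides the shell and the picture viewer there is one more tool, called after "Call:" by a JSON object that holds its "method" and its "body". arm_command: Moves the arm, as the interface text tells. Its arguments: {"type":"object","properties":{"deltas":{"type":"array"},"squeeze":{"type":"number"}},"required":["deltas"]}

```bash
mkdir -p pics; cat > h.py <<'E'
import numpy as np, cv2
def ray(im,px):
    K=np.array(im["camera_matrix"],float)
    p=cv2.undistortPoints(np.array([[px]],float),K,np.array([im["k1"],0,0,0.]))[0,0]
    R=np.array(im["orientation"],float)
    return np.array(im["eye"],float), R@np.array([p[0],-p[1],-1.])
def at_z(im,px,z):
    e,d=ray(im,px); return e+d*(z-e[2])/d[2]
def proj(im,P):
    R=np.array(im["orientation"],float); c=R.T@(np.array(P,float)-np.array(im["eye"]))
    a=np.array([[c[0],-c[1],-c[2]]])
    return cv2.projectPoints(a,np.zeros(3),np.zeros(3),np.array(im["camera_matrix"],float),np.array([im["k1"],0,0,0.]))[0][0,0]
E
python3 - <<'E'
from rig import env; from h import *
for n in("top","side"):
    im=env.get_image(n); cv2.imwrite(f"pics/{n}0.png",im["color"])
    print(n,im["eye"])
    for q in("leg","snap_button","sleeve","spare_leg"):
        for r in env.tip_of(q,im)[:2]: print(q,"tip",r["location"],r["p"],at_z(im,r["location"],.075 if q=="snap_button" else 0).round(4))
        for r in env.look_for(q,im)[:2]: print(q,"box",np.round(r["box"]),r["p"])
s=env.observe();print(s["tool_rot"],s["position"],s["time_s"],env.pinch_z)
E
```

```text
top [ 0.55287553 -0.0160229   0.68977732]
leg tip [225.4, 260.9] 0.75 [0.4877 0.0906 0.    ]
leg box [129. 227. 342. 292.] 0.82Traceback (most recent call last):
  File "<stdin>", line 6, in <module>
ValueError: it knows: leg, spare_leg
```

View pics/top0.png

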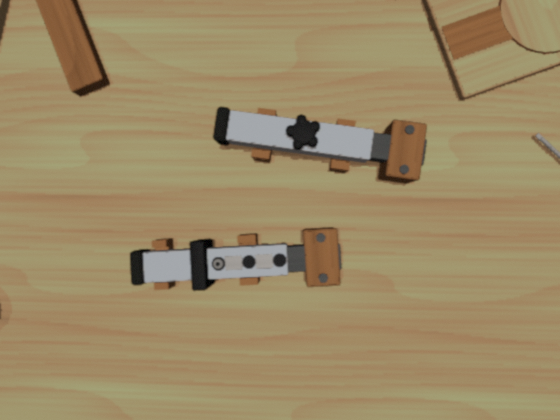

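The top picture shows the leg at the lower left. Its button is at about (218,264), the holes at (249,262) and (280,260), the collar at x≈201 and the block at (321,258). The spare leg with the knob is above it.

```bash
python3 - <<'E'
from rig import env; from h import *
im=env.get_image("top")
g=im["color"]; c=cv2.resize(g[225:300,125:345],None,fx=3.6,fy=3.6,interpolation=cv2.INTER_CUBIC); cv2.imwrite("pics/topc.png",c)
for px,z in(((218,264),.075),((249,262),.07),((280,260),.07),((144,267),.07),((304,258),.068),((338,257),.068)): print(px,at_z(im,px,z).round(4))
print(np.array(im["orientation"]).round(3).tolist())
im=env.get_image("side"); cv2.imwrite("pics/side0.png",im["color"]); print(im["eye"])
r=env.tip_of("leg",im);print(r)
s=env.observe();print(np.round(s["tool_rot"],4).tolist(),s["position"],s["time_s"],env.pinch_z)
E
```

```text
(218, 264) [0.4906 0.0885 0.075 ]
(249, 262) [0.4934 0.0489 0.07  ]
(280, 260) [0.4966 0.0086 0.07  ]
(144, 267) [0.4845 0.1873 0.07  ]
(304, 258) [ 0.4995 -0.0225  0.068 ]
(338, 257) [ 0.5015 -0.0664  0.068 ]
[[0.012, 1.0, -0.025], [-0.999, 0.011, -0.045], [-0.045, 0.026, 0.999]]
[ 0.40026728 -0.45905694  0.51065191]
[{'location': [219.1, 198.4], 'p': 0.73}]
[[-0.9493, 0.3144, -0.0002], [0.3144, 0.9493, -0.0004], [0.0001, -0.0005, -1.0]] [0.17285259 0.52201624 0.2311301 ] 0.3 -0.0187
```

View pics/topc.png

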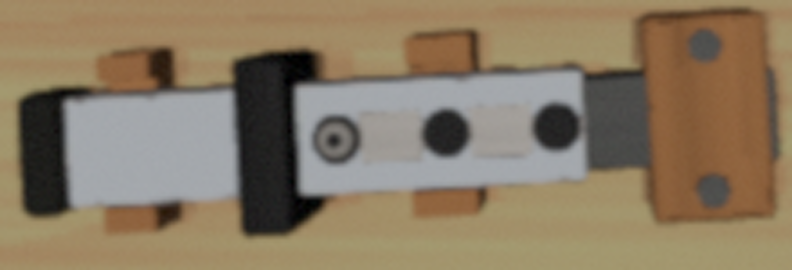

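View pics/side0.png

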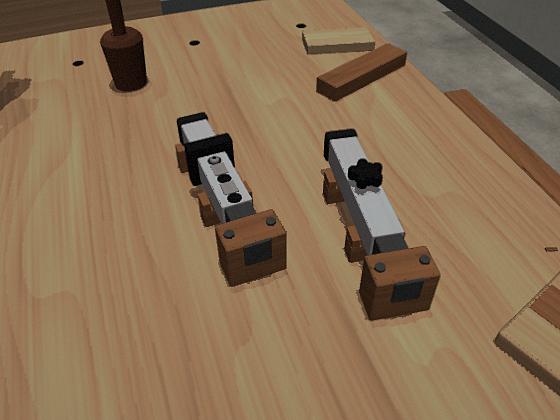

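The crop puts the button at (336,139), which is (218.3,263.6) in the full image, with the holes in line at about 94° in the world. The side view agrees: button at about (215,159), collar just ahead of it. Plan: shut the fingers, align tool x with the leg, press on the button, then slide forward into the collar.

Call:
{"method": "arm_command", "body": {"deltas": [{"rz": 0.147, "fingers": 0}, {"rz": 0.147, "fingers": 0}, {"rz": 0.147, "fingers": 0}, {"rz": 0.147, "fingers": 0}, {"rz": 0.147, "fingers": 0}, {"rz": 0.147, "fingers": 0}, {"rz": 0.147, "fingers": 0}, {"rz": 0.147, "fingers": 0}, {"fingers": 0}], "squeeze": 30}}

```text
invalid input
```

```bash
cat >> h.py <<'E'
def togo(P):
    from rig import env
    s=env.observe(); R=np.array(s["tool_rot"]); p=np.array(s["position"])
    print("t",s["time_s"],"pos",p.round(4),"yaw",np.degrees(np.arctan2(R[1,0],R[0,0])).round(2),"z",R[:,2].round(4),"f",np.round(s["ft_force"],1),"togo tool",(R.T@(np.array(P)-p)).round(4),"grip",s["grip_width"])
E
python3 - <<'E'
from rig import env; from h import *
t=env.get_image("top"); s=env.get_image("side")
# snap the side button to its blob
a=ray(t,(218.3,263.6)); b=ray(s,(215,159.5))
A=np.c_[a[1],-b[1]]; k=np.linalg.lstsq(A,b[0]-a[0],rcond=None)[0]
print((a[0]+k[0]*a[1]).round(4),(b[0]+k[1]*b[1]).round(4), at_z(s,(215,159.5),.075).round(4), at_z(t,(218.3,263.6),.075).round(4))
c=[at_z(t,p,.07) for p in((248.9,261.7),(279.4,260))]; print(np.round(c,4))
cv2.imwrite("pics/side1.png",cv2.resize(s["color"][110:230,140:300],None,fx=5,fy=5,interpolation=cv2.INTER_CUBIC))
togo([.4905,.088,.12])
E
```

```text
[0.491  0.0883 0.0741] [0.492  0.088  0.0739] [0.4918 0.0867 0.075 ] [0.4911 0.0882 0.075 ]
[[0.4937 0.049  0.07  ]
 [0.4966 0.0094 0.07  ]]
t 0.4 pos [0.1728 0.5221 0.2312] yaw 161.68 z [-1.e-04 -2.e-04 -1.e+00] f [0.3 1.2 0.2] togo tool [-0.438  -0.3122  0.1113] grip 0.08568796045128949
```

View pics/side1.png

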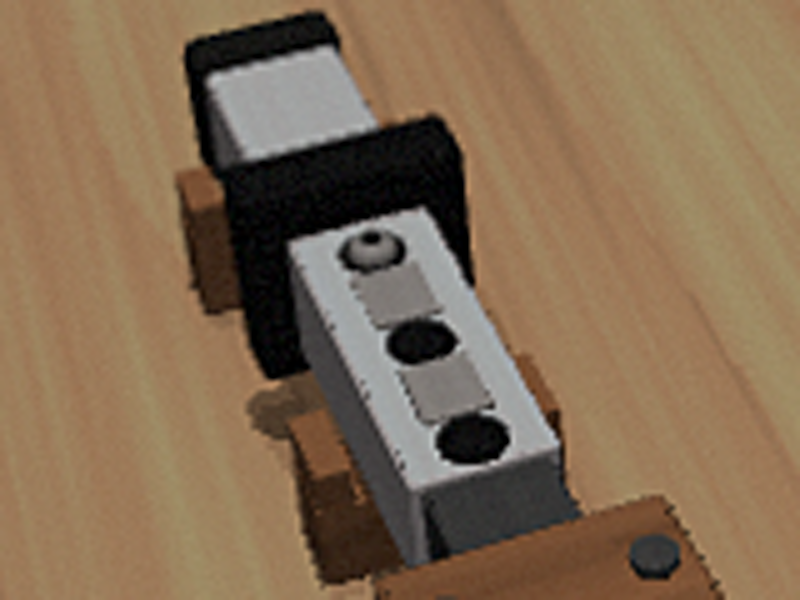

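The enlarged side view shows the domed button at (372,245), which is (214.4,159) in the full image, and both free holes behind it. Triangulation gives (0.491, 0.088, 0.074), and the expected height is 0.075. The move was refused, so I'll resend it with every field filled in.

Call:
{"method": "arm_command", "body": {"deltas": [{"rx": 0, "ry": 0, "rz": 0.147, "dx": 0, "dy": 0, "dz": 0, "fingers": 0}, {"rx": 0, "ry": 0, "rz": 0.147, "dx": 0, "dy": 0, "dz": 0, "fingers": 0}, {"rx": 0, "ry": 0, "rz": 0.147, "dx": 0, "dy": 0, "dz": 0, "fingers": 0}, {"rx": 0, "ry": 0, "rz": 0.147, "dx": 0, "dy": 0, "dz": 0, "fingers": 0}, {"rx": 0, "ry": 0, "rz": 0.147, "dx": 0, "dy": 0, "dz": 0, "fingers": 0}, {"rx": 0, "ry": 0, "rz": 0.147, "dx": 0, "dy": 0, "dz": 0, "fingers": 0}, {"rx": 0, "ry": 0, "rz": 0.147, "dx": 0, "dy": 0, "dz": 0, "fingers": 0}, {"rx": 0, "ry": 0, "rz": 0.147, "dx": 0, "dy": 0, "dz": 0, "fingers": 0}, {"rx": 0, "ry": 0, "rz": 0, "dx": 0, "dy": 0, "dz": 0, "fingers": 0}], "squeeze": 30}}

```text
time_s: 1.3
position: [0.1729, 0.5221, 0.2313]
tool_rot: [[-0.074, 0.997, -0.0], [0.997, 0.074, -0.0], [-0.0, -0.0, -1.0]]
ft_force: [0.3, -0.5, -0.1]
grip_width: 0.0002
gripper_force: 0.0
```

Call:
{"method": "arm_command", "body": {"deltas": [{"rx": 0, "ry": 0, "rz": 0, "dx": -0.038, "dy": 0.0237, "dz": 0.01, "fingers": 0}, {"rx": 0, "ry": 0, "rz": 0, "dx": -0.038, "dy": 0.0237, "dz": 0.01, "fingers": 0}, {"rx": 0, "ry": 0, "rz": 0, "dx": -0.038, "dy": 0.0237, "dz": 0.01, "fingers": 0}, {"rx": 0, "ry": 0, "rz": 0, "dx": -0.038, "dy": 0.0237, "dz": 0.01, "fingers": 0}, {"rx": 0, "ry": 0, "rz": 0, "dx": -0.038, "dy": 0.0237, "dz": 0.01, "fingers": 0}, {"rx": 0, "ry": 0, "rz": 0, "dx": -0.038, "dy": 0.0237, "dz": 0.01, "fingers": 0}, {"rx": 0, "ry": 0, "rz": 0, "dx": -0.038, "dy": 0.0237, "dz": 0.01, "fingers": 0}, {"rx": 0, "ry": 0, "rz": 0, "dx": -0.038, "dy": 0.0237, "dz": 0.01, "fingers": 0}, {"rx": 0, "ry": 0, "rz": 0, "dx": -0.038, "dy": 0.0237, "dz": 0.01, "fingers": 0}, {"rx": 0, "ry": 0, "rz": 0, "dx": -0.038, "dy": 0.0237, "dz": 0.01, "fingers": 0}, {"rx": 0, "ry": 0, "rz": 0, "dx": -0.038, "dy": 0.0237, "dz": 0.01, "fingers": 0}, {"rx": 0, "ry": 0, "rz": 0, "dx": -0.038, "dy": 0.0237, "dz": 0.01, "fingers": 0}]}}

```text
time_s: 2.5
position: [0.4916, 0.0869, 0.1111]
tool_rot: [[-0.079, 0.997, 0.0], [0.997, 0.079, 0.0], [-0.0, 0.0, -1.0]]
ft_force: [0.2, 1.1, 0.4]
grip_width: 0.0001
gripper_force: 0.0
```

```bash
python3 - <<'E'
from rig import env; from h import *
togo([.4911,.0865,.080])
s=env.get_image("side"); cv2.imwrite("pics/side2.png",cv2.resize(s["color"][70:220,120:320],None,fx=4,fy=4,interpolation=cv2.INTER_CUBIC))
E
```

```text
t 2.5 pos [0.4916 0.0869 0.1111] yaw 94.55 z [ 5.e-04  0.e+00 -1.e+00] f [0.2 1.1 0.4] togo tool [-0.0004 -0.0006  0.0311] grip 7.164685269719475e-05
```

View pics/side2.png

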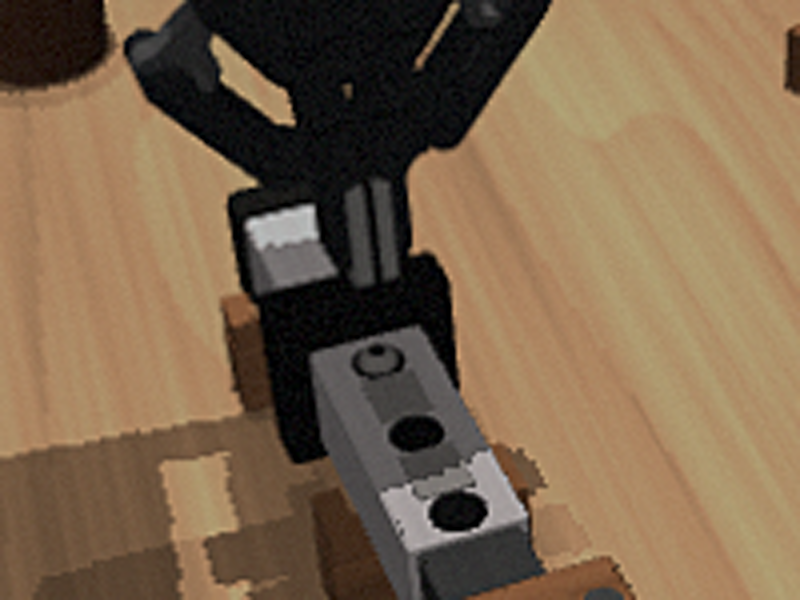

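Fingers are shut above the button at (375,360), centred across the tube and behind the collar. Descending.

Call:
{"method": "arm_command", "body": {"deltas": [{"rx": 0, "ry": 0, "rz": 0, "dx": 0, "dy": 0, "dz": 0.01, "fingers": 0}, {"rx": 0, "ry": 0, "rz": 0, "dx": 0, "dy": 0, "dz": 0.01, "fingers": 0}, {"rx": 0, "ry": 0, "rz": 0, "dx": 0, "dy": 0, "dz": 0.005, "fingers": 0}, {"rx": 0, "ry": 0, "rz": 0, "dx": 0, "dy": 0, "dz": 0.003, "fingers": 0}, {"rx": 0, "ry": 0, "rz": 0, "dx": 0, "dy": 0, "dz": 0, "fingers": 0}]}}

```text
time_s: 3.05
position: [0.4902, 0.0894, 0.0831]
tool_rot: [[-0.077, 0.997, -0.001], [0.997, 0.077, 0.0], [0.0, -0.001, -1.0]]
ft_force: [0.7, -0.6, -0.1]
grip_width: -0.0003
gripper_force: 0.0
```

Call:
{"method": "arm_command", "body": {"deltas": [{"rx": 0, "ry": 0, "rz": 0, "dx": -0.002, "dy": 0.0005, "dz": 0, "fingers": 0}, {"rx": 0, "ry": 0, "rz": 0, "dx": 0, "dy": 0, "dz": 0.004, "fingers": 0}, {"rx": 0, "ry": 0, "rz": 0, "dx": 0, "dy": 0, "dz": 0.004, "fingers": 0}, {"rx": 0, "ry": 0, "rz": 0, "dx": 0, "dy": 0, "dz": 0.002, "fingers": 0}, {"rx": 0, "ry": 0, "rz": 0, "dx": 0, "dy": 0, "dz": 0.001, "fingers": 0}, {"rx": 0, "ry": 0, "rz": 0, "dx": 0, "dy": 0, "dz": 0, "fingers": 0}]}}

```text
time_s: 3.65
position: [0.4914, 0.0867, 0.0724]
tool_rot: [[-0.075, 0.997, 0.0], [0.997, 0.075, 0.0], [-0.0, 0.0, -1.0]]
ft_force: [-0.3, 0.3, 2.5]
grip_width: 0.0001
gripper_force: 1.2
```

2.5 N at a depth of 2.6 mm matches the button's spring, so I'll carry on to flush.

Call:
{"method": "arm_command", "body": {"deltas": [{"rx": 0, "ry": 0, "rz": 0, "dx": 0, "dy": 0, "dz": 0.001, "fingers": 0}, {"rx": 0, "ry": 0, "rz": 0, "dx": 0, "dy": 0, "dz": 0.001, "fingers": 0}, {"rx": 0, "ry": 0, "rz": 0, "dx": 0, "dy": 0, "dz": 0.0006, "fingers": 0}, {"rx": 0, "ry": 0, "rz": 0, "dx": 0, "dy": 0, "dz": 0, "fingers": 0}, {"rx": 0, "ry": 0, "rz": 0, "dx": 0, "dy": 0, "dz": 0, "fingers": 0}]}}

```text
time_s: 4.15
position: [0.4914, 0.0867, 0.07]
tool_rot: [[-0.075, 0.997, 0.001], [0.997, 0.075, -0.0], [-0.0, 0.001, -1.0]]
ft_force: [-0.9, 0.5, 6.0]
grip_width: 0.0001
gripper_force: 3.0
```

Flush: z is 0.070 and the force is 6 N, with the tip resting on the sleeve. Sliding forward against the collar.

Call:
{"method": "arm_command", "body": {"deltas": [{"rx": 0, "ry": 0, "rz": 0, "dx": 0.0015, "dy": 0, "dz": 0, "fingers": 0}, {"rx": 0, "ry": 0, "rz": 0, "dx": 0.0015, "dy": 0, "dz": 0, "fingers": 0}, {"rx": 0, "ry": 0, "rz": 0, "dx": 0.0015, "dy": 0, "dz": 0, "fingers": 0}, {"rx": 0, "ry": 0, "rz": 0, "dx": 0.0015, "dy": 0, "dz": 0, "fingers": 0}, {"rx": 0, "ry": 0, "rz": 0, "dx": 0.0015, "dy": 0, "dz": 0, "fingers": 0}, {"rx": 0, "ry": 0, "rz": 0, "dx": 0.0015, "dy": 0, "dz": 0, "fingers": 0}, {"rx": 0, "ry": 0, "rz": 0, "dx": 0.0015, "dy": 0, "dz": 0, "fingers": 0}, {"rx": 0, "ry": 0, "rz": 0, "dx": 0, "dy": 0, "dz": 0, "fingers": 0}]}}

```text
time_s: 4.95
position: [0.491, 0.0967, 0.07]
tool_rot: [[-0.075, 0.997, 0.001], [0.997, 0.075, -0.001], [-0.001, 0.001, -1.0]]
ft_force: [1.0, -3.4, 4.4]
grip_width: -0.0001
gripper_force: 3.3
```

The push force is about 3.4 N, so the sleeve is sliding and is roughly 5 mm out. I'll raise slightly and push on.

Call:
{"method": "arm_command", "body": {"deltas": [{"rx": 0, "ry": 0, "rz": 0, "dx": 0.002, "dy": 0, "dz": 0, "fingers": 0}, {"rx": 0, "ry": 0, "rz": 0, "dx": 0.003, "dy": 0, "dz": -0.001, "fingers": 0}, {"rx": 0, "ry": 0, "rz": 0, "dx": 0.003, "dy": 0, "dz": -0.001, "fingers": 0}, {"rx": 0, "ry": 0, "rz": 0, "dx": 0.003, "dy": 0, "dz": 0, "fingers": 0}, {"rx": 0, "ry": 0, "rz": 0, "dx": 0.003, "dy": 0, "dz": 0, "fingers": 0}, {"rx": 0, "ry": 0, "rz": 0, "dx": 0.003, "dy": 0, "dz": 0, "fingers": 0}, {"rx": 0, "ry": 0, "rz": 0, "dx": 0.003, "dy": 0, "dz": 0, "fingers": 0}, {"rx": 0, "ry": 0, "rz": 0, "dx": 0.003, "dy": 0, "dz": 0, "fingers": 0}, {"rx": 0, "ry": 0, "rz": 0, "dx": 0.002, "dy": 0, "dz": 0, "fingers": 0}, {"rx": 0, "ry": 0, "rz": 0, "dx": 0.001, "dy": 0, "dz": 0, "fingers": 0}, {"rx": 0, "ry": 0, "rz": 0, "dx": 0, "dy": 0, "dz": 0, "fingers": 0}]}}

```text
time_s: 6.05
position: [0.4884, 0.1234, 0.0717]
tool_rot: [[-0.075, 0.997, -0.0], [0.997, 0.075, 0.0], [0.0, -0.0, -1.0]]
ft_force: [0.1, -2.0, -1.9]
grip_width: 0.0002
gripper_force: 1.1
```

```bash
python3 - <<'E'
from rig import env; from h import *
togo([.4911,.0865,.080])
s=env.get_image("side"); cv2.imwrite("pics/side3.png",cv2.resize(s["color"][110:230,140:300],None,fx=5,fy=5,interpolation=cv2.INTER_CUBIC))
E
```

```text
t 6.05 pos [0.4884 0.1234 0.0717] yaw 94.3 z [-3.e-04  4.e-04 -1.e+00] f [ 0.1 -2.  -1.9] togo tool [-0.037  -0.0001 -0.0083] grip 0.00022958700810934708
```

View pics/side3.png

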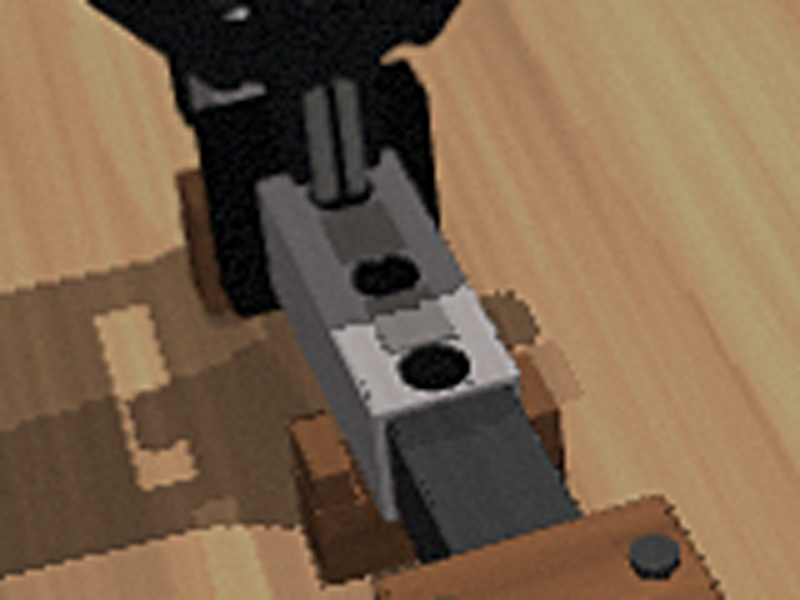

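The second hole is at (385,277), still short of the button spot at (372,245), so the sleeve is about 32 mm out. Continuing in 1 mm steps.

Call:
{"method": "arm_command", "body": {"deltas": [{"rx": 0, "ry": 0, "rz": 0, "dx": 0.001, "dy": 0, "dz": 0, "fingers": 0}, {"rx": 0, "ry": 0, "rz": 0, "dx": 0.001, "dy": 0, "dz": 0, "fingers": 0}, {"rx": 0, "ry": 0, "rz": 0, "dx": 0.001, "dy": 0, "dz": 0, "fingers": 0}, {"rx": 0, "ry": 0, "rz": 0, "dx": 0.001, "dy": 0, "dz": 0, "fingers": 0}, {"rx": 0, "ry": 0, "rz": 0, "dx": 0.001, "dy": 0, "dz": 0, "fingers": 0}, {"rx": 0, "ry": 0, "rz": 0, "dx": 0.001, "dy": 0, "dz": 0, "fingers": 0}, {"rx": 0, "ry": 0, "rz": 0, "dx": 0, "dy": 0, "dz": 0, "fingers": 0}]}}

```text
time_s: 6.8
position: [0.488, 0.1293, 0.0718]
tool_rot: [[-0.075, 0.997, -0.0], [0.997, 0.075, 0.0], [0.0, -0.0, -1.0]]
ft_force: [-1.4, -3.4, 0.2]
grip_width: 0.0001
gripper_force: 1.6
```

```bash
python3 - <<'E'
from rig import env; from h import *
togo([.4911,.0865,.080])
s=env.get_image("side"); cv2.imwrite("pics/side4.png",cv2.resize(s["color"][110:230,140:300],None,fx=5,fy=5,interpolation=cv2.INTER_CUBIC))
E
```

```text
t 6.8 pos [0.488  0.1293 0.0718] yaw 94.31 z [-1.e-04  2.e-04 -1.e+00] f [-1.4 -3.4  0.2] togo tool [-0.0429 -0.0002 -0.0082] grip 8.836858988928948e-05
```

View pics/side4.png

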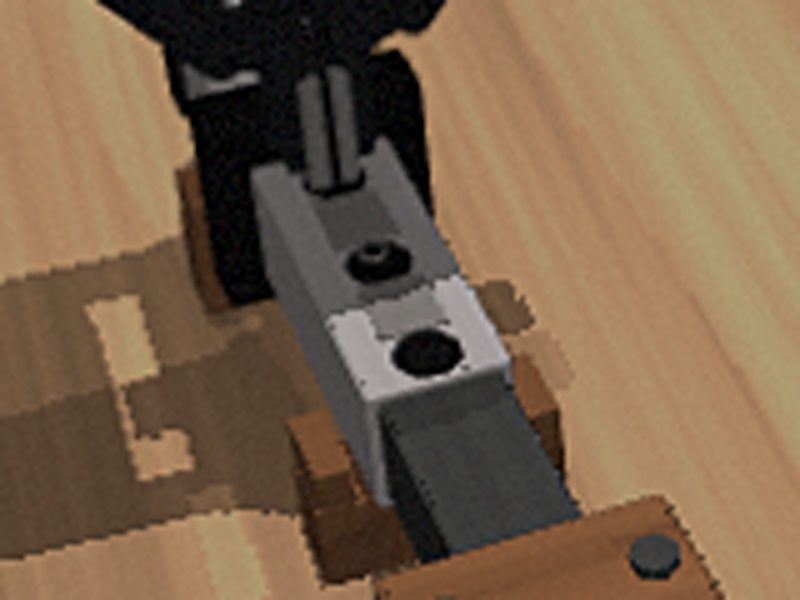

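The button now shows in the second hole at (375,252), but it looks low and not yet sprung. I'll push another 2 mm.

Call:
{"method": "arm_command", "body": {"deltas": [{"rx": 0, "ry": 0, "rz": 0, "dx": 0.0005, "dy": 0, "dz": 0, "fingers": 0}, {"rx": 0, "ry": 0, "rz": 0, "dx": 0.0005, "dy": 0, "dz": 0, "fingers": 0}, {"rx": 0, "ry": 0, "rz": 0, "dx": 0.0005, "dy": 0, "dz": 0, "fingers": 0}, {"rx": 0, "ry": 0, "rz": 0, "dx": 0.0005, "dy": 0, "dz": 0, "fingers": 0}, {"rx": 0, "ry": 0, "rz": 0, "dx": 0, "dy": 0, "dz": 0, "fingers": 0}]}}

```text
time_s: 7.35
position: [0.4879, 0.1312, 0.0717]
tool_rot: [[-0.075, 0.997, -0.0], [0.997, 0.075, 0.0], [0.0, -0.0, -1.0]]
ft_force: [-2.1, -3.7, 0.8]
grip_width: -0.0
gripper_force: 2.0
```

```bash
python3 - <<'E'
from rig import env; from h import *
togo([.4911,.0865,.080])
s=env.get_image("side"); cv2.imwrite("pics/side5.png",cv2.resize(s["color"][110:230,140:300],None,fx=5,fy=5,interpolation=cv2.INTER_CUBIC))
E
```

```text
t 7.35 pos [0.4879 0.1312 0.0717] yaw 94.3 z [-1.e-04  0.e+00 -1.e+00] f [-2.1 -3.7  0.8] togo tool [-0.0448 -0.0002 -0.0083] grip -3.8000959010242755e-05
```

View pics/side5.png

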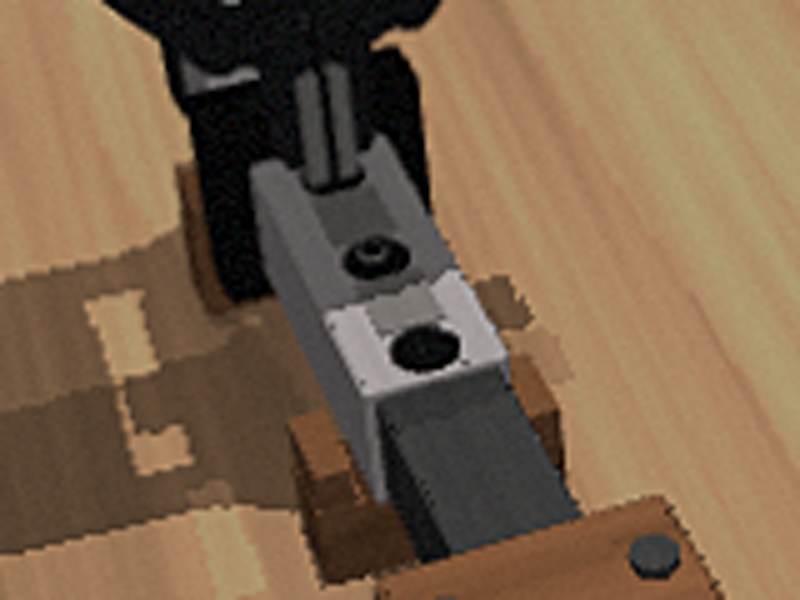

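The button is still held down. The rear hole at (426,348) has to reach (421,341), where the second hole started, so about 2.5 mm remain. Pushing 2 mm more.

Call:
{"method": "arm_command", "body": {"deltas": [{"rx": 0, "ry": 0, "rz": 0, "dx": 0.0005, "dy": 0, "dz": 0, "fingers": 0}, {"rx": 0, "ry": 0, "rz": 0, "dx": 0.0005, "dy": 0, "dz": 0, "fingers": 0}, {"rx": 0, "ry": 0, "rz": 0, "dx": 0.0005, "dy": 0, "dz": 0, "fingers": 0}, {"rx": 0, "ry": 0, "rz": 0, "dx": 0.0005, "dy": 0, "dz": 0, "fingers": 0}, {"rx": 0, "ry": 0, "rz": 0, "dx": 0, "dy": 0, "dz": 0, "fingers": 0}]}}

```text
time_s: 7.9
position: [0.4879, 0.1334, 0.0717]
tool_rot: [[-0.075, 0.997, 0.0], [0.997, 0.075, 0.0], [0.0, 0.0, -1.0]]
ft_force: [-1.7, -0.8, 1.2]
grip_width: -0.0001
gripper_force: 0.7
```

```bash
python3 - <<'E'
from rig import env; from h import *
togo([.4911,.0865,.080])
s=env.get_image("side"); cv2.imwrite("pics/side6.png",cv2.resize(s["color"][110:230,140:300],None,fx=5,fy=5,interpolation=cv2.INTER_CUBIC))
for n in(4,5,6):
    g=cv2.cvtColor(cv2.imread(f"pics/side{n}.png"),6)
    m=(g[305:400,380:470]<45).astype(np.uint8); M=cv2.moments(m,True); print(n,M["m10"]/M["m00"]+380,M["m01"]/M["m00"]+305, g[225:270,345:405].mean(),[int(v) for v in g[225:275:5,374]])
E
```

```text
t 7.9 pos [0.4879 0.1334 0.0717] yaw 94.3 z [ 2.e-04  4.e-04 -1.e+00] f [-1.7 -0.8  1.2] togo tool [-0.047  -0.0003 -0.0083] grip -9.018896153705957e-05
4 426.9143704959729 353.5192878338279 44.65814814814815 [65, 66, 76, 63, 25, 0, 42, 60, 13, 0]
5 424.7395788568973 349.09798023205843 38.77074074074074 [70, 73, 53, 35, 14, 0, 48, 59, 13, 0]
6 421.7649048625793 344.1213530655391 54.20148148148148 [68, 49, 14, 2, 48, 84, 81, 79, 56, 23]
```

Force dropped and the button has brightened and risen, so it has sprung out. Backing off and lifting.

Call:
{"method": "arm_command", "body": {"deltas": [{"rx": 0, "ry": 0, "rz": 0, "dx": -0.002, "dy": 0, "dz": -0.0005, "fingers": 0}, {"rx": 0, "ry": 0, "rz": 0, "dx": -0.003, "dy": 0, "dz": -0.001, "fingers": 0}, {"rx": 0, "ry": 0, "rz": 0, "dx": 0, "dy": 0, "dz": -0.01, "fingers": 0}, {"rx": 0, "ry": 0, "rz": 0, "dx": 0, "dy": 0, "dz": -0.02, "fingers": 0}, {"rx": 0, "ry": 0, "rz": 0, "dx": 0, "dy": 0, "dz": -0.03, "fingers": 0}, {"rx": 0, "ry": 0, "rz": 0, "dx": 0, "dy": 0, "dz": -0.03, "fingers": 0}, {"rx": 0, "ry": 0, "rz": 0, "dx": 0, "dy": 0, "dz": -0.01, "fingers": 0}, {"rx": 0, "ry": 0, "rz": 0, "dx": 0, "dy": 0, "dz": 0, "fingers": 0}]}}

```text
time_s: 8.75
position: [0.4887, 0.1282, 0.1747]
tool_rot: [[-0.075, 0.997, 0.003], [0.997, 0.075, 0.0], [-0.0, 0.003, -1.0]]
ft_force: [1.2, 1.8, -0.2]
grip_width: 0.0003
gripper_force: 0.0
```

```bash
python3 - <<'E'
from rig import env; from h import *
togo([.4911,.0865,.080])
s=env.get_image("side"); cv2.imwrite("pics/side7.png",cv2.resize(s["color"][110:230,140:300],None,fx=5,fy=5,interpolation=cv2.INTER_CUBIC))
E
```

```text
t 8.75 pos [0.4887 0.1282 0.1747] yaw 94.3 z [ 3.4e-03  2.0e-04 -1.0e+00] f [ 1.2  1.8 -0.2] togo tool [-0.0417 -0.0011  0.0947] grip 0.0002590292466829753
```

View pics/side7.png

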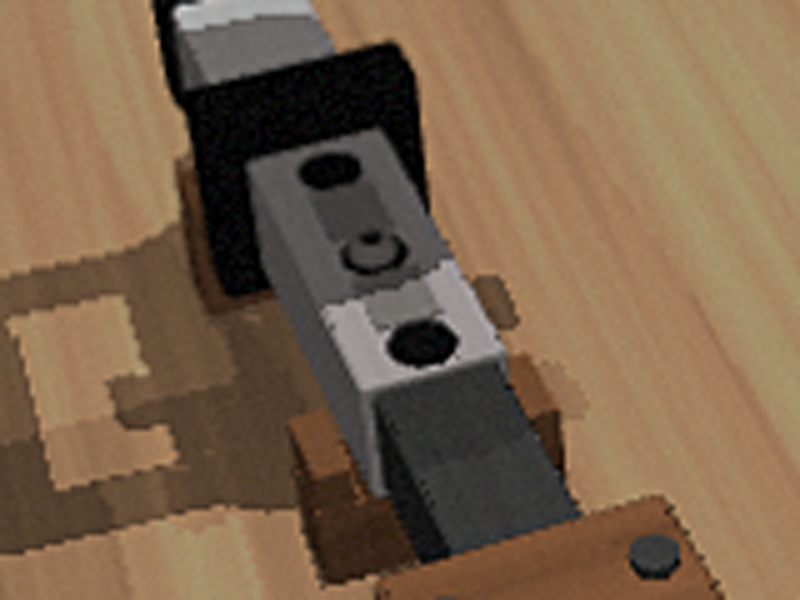

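The button stands out in the second hole at (373,247), the first hole is free at (330,170), and the gripper is clear. Handing in.

```bash
python3 -c "
from rig import env
print(env.close_job())"
```

```text
the job is handed in; nothing more can be done
None
```

The leg is lengthened by one hole, with the snap button out in the next hole and the gripper clear; I handed the job in at about 9 s of the 26 s allowed, and no verdict was returned.

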